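# Load a vial and latch the reader's tray

### The job

Stand the red-capped vial upright in the round pocket of the vial reader's open tray and let go of it, then press the tray in by its blue front until its push-push latch catches, let go, and make sure that it stays in (a second press would let it spring out again). Push gently, never with more than about 20 N on the tray front, and do not disturb the other vials or the timer.

Things in the scene. Friction and masses are not known exactly. Their poses are not given: they have to be found in the camera images.
- reader: white vial reader fixed to the worktop, 139 mm deep, 128 wide, 93 high, its tray sticking out of the open front. Origin: under the middle of its front face, on the worktop; x points into it (the way the tray is pressed in), z up. Let go after a full press, the tray springs back about 6 mm and stays; after too short a press, or a second press, it springs all the way out and can be pressed again
- tray (a joint): tray travel, m: 0 = sprung fully out, grows as pressed in along the reader's x. A spring (3 N out, 5 N in) plus drag pushes it out. Latched, it rests somewhere from 0.083 to 0.107, which differs from unit to unit and cannot be seen. To catch, it must first be pressed at least 5 mm past its own resting place; a stiff rubber bumper (8 N per mm) begins 6 mm past it
- press_pad (a point): black pad in the middle of the outer side of the tray's upright blue front plate (12 mm thick, 104 wide, from 4 to 54 mm above the worktop); the point lies on the outer face, 33 mm above the worktop; axes as the reader's: press along +x. Tray out: 135 mm before the reader's front; latched: 28 to 52 mm
- pocket (a point): where the vial's middle is when it stands home in the tray's pocket: on the pocket's axis, 47 mm above the worktop. The pocket is a round hole 31 mm across, 16 mm deep, 3 mm chamfer, in a black block (48 x 50 mm) on the tray; block top 36 mm, pocket floor 20 mm above the worktop; axis 75 mm behind the outer face of the front plate. Axes as the reader's
- vial_a_mid (a point): middle of the red-capped glass vial (27 mm across, cap 29 mm, 54 mm high, about 30 g), 27 mm above its foot, z up; stands on the worktop at the start, to the right of the reader
- vial_b_mid (a point): middle of the blue-capped vial (29 mm across, 54 mm high), which must be left alone
- vial_c_mid (a point): middle of the white-capped vial (29 mm across, 51 mm high), 27 mm above its foot, which must be left alone
- timer: white kitchen timer lying face up left of the reader, 62 x 62 x 19 mm, origin under its middle; must be left alone
Things that resemble listed ones, but are neither listed nor needed, are in the scene too. Of the things that look like the part that bears vial_a_mid, the smallest one is meant.

How it is judged:
On the way:
1. the red-capped vial stands home in the pocket of the open tray and is let go (distance between vial_a_mid and pocket below 0.006 m and angle between vial_a_mid's own z axis and vertical below 0.12 rad and value of joint tray below 0.02 m and contact force between vial_a and the fingers below 0.1 N), for 0.2 s.
At the end, for the whole second after the job is handed in: The tray is held in by its latch (travel over 0.079 m, at rest, untouched), and the red-capped vial stands in its pocket: its middle within 6 mm of the pocket point, tilt under 0.12 rad, at rest (distance between vial_a_mid and pocket below 0.006 m and angle between vial_a_mid's own z axis and vertical below 0.12 rad and value of joint tray above 0.079 m and velocity of joint tray between -0.005 and 0.005 m/s and linear speed of vial_a below 0.02 m/s and contact force between tray and the arm below 0.1 N and contact force between tray and the fingers below 0.1 N).
It fails at once if the tray is pressed with more than 21 N (contact force between tray and the fingers above 21 N or contact force between tray and the arm above 21 N).
It fails at once if another vial or the timer is moved by more than 15 mm (distance of any of vial_b_mid, vial_c_mid, timer from where it was at the start of the episode above 0.015 m).
It also fails if it takes over 61 s, if anything falls off the work surface, if the arm or the gripper's body presses on something with over 40 N, if the wrist force passes 120 N, or if a joint passes its speed limit or range.

### The arm

A 6-joint arm with a two-finger parallel gripper is mounted at the origin on a cart in front of the work surface, level with it; the furniture and walls round the work are solid. World frame = base frame: x ahead of the robot, y to its left, z up, the work surface at z = 0. Lengths are in m, angles in rad, forces in N, time in s.
With the tool pointing down it reaches from about 0.4 to 0.825 m from the base axis. Payload 7 kg.
Tool frame: the origin (TCP) lies midway between the tips of the shut fingers; the grasp point (between the pads) lies hold_point_z behind it (hold_point_z is the distance from the TCP to the grasp point, in m); z points along the fingers, y is the line along which they close (so a half turn about z gives the same grasp; the last joint's range is limited). The gripper opens to 88 mm and grips with 3 to 60 N. Pads are 19 mm wide; open, the fingers measure 130 mm over their backs; the gripper's body (78 mm by 193 mm) begins 47 mm behind the grasp point.
Start: joints at [-0.901, 0.359, 0.012, 0, -1.224, -0.288], TCP at [0.251, -0.626, 0.227] pointing down, gripper open.
Joint ranges: [-3.07, 3.07], [-1.43, 2.12], [-1.02, 1.25], [-3.03, 1.67], [-3.05, -0], [-3.03, 3.03]. Speed limits (rad/s): [2.39, 2.39, 3.01, 3.14, 3.14, 3.14].

### API

Orientations are given as [roll, pitch, yaw] about the fixed x, y, z axes, in that order (R = Rz(yaw) Ry(pitch) Rx(roll)).
In Python, from station import * gives the robot as it stands.
- The arm moves only by the tool apply_moves, never from a script. Its argument "steps" is a list of rows, each an object with "translation": the shift along the world's x, y, z scaled (see below), a list of three; "rotation": the turn, a rotation vector about the world's x, y, z scaled (see below), a list of three. A call has exactly 10 rows; each row is the pose to reach, as a shift and turn from the pose commanded when the call began; what a row does not reach only later rows make up. The controller multiplies each number of a shift by 250 mm and each number of a turn by 30 degrees. A row lasts 1/12 s, in which the tool goes at most 41.7 mm and 7.16 degrees, less where a joint would pass 70% of its speed; a pose out of reach is approached as far as the arm can. A call with a number of a shift or a turn outside -1 to 1 is refused whole. A call with a gripper value outside its range is refused whole. "jaw" is the closure, from -1 (fully open) to 1 (shut), so that 0 is half open, set as the call begins (left out, the last holds). The fingers move at their own pace and stop on an object; "newtons" is the grip in N (left out, the last holds). Time passes only in rows, so rows that repeat a pose let the fingers close, or fill a call up. It gives the time, the measured TCP pose, the force, the opening and the grip force at its end, in the units of the state.
- get_state(): the state, without advancing time (a new reading comes with each control period).
- grab_frame(name): name is "scene" or "top"; returns the picture (384x512x3 uint8, blue, green, red); there is no depth.
- camera_model(name): a dict with "fx", "fy", "cx", "cy" (pixels), "xyz" and "rotation" of the camera in the world. Camera axes: x right, y down, z forward; pixel columns grow to the right and rows downward; lengths in m; the calibration is good to about 2 mm. A picture is of the moment at which its call begins. camera_model takes no time and is no camera call.
- job_done(): hands the job in; it is judged then, once.
The state is a dict: "t": time; "q": joint angles; "qd": joint speeds; "joint_efforts": joint torques, N m; "eef_pos": TCP position; "ee_rot": TCP orientation; "force": force on the tool from outside, world axes, zero at the start; "moment": the same for the moment, N m; "width": finger opening in m; "gripper_force": force on a finger pad.
Only numpy, scipy, OpenCV 4.12 (cv2) and the standard library are available. Lean on these libraries where they do the work, as an engineer would, in place of code of your own. Each camera call takes 0.05 s, during which the arm holds its last target. There are 200 camera calls.

## Working session

There is one attempt and no reset: what is moved stays moved. The work goes in short steps, Python scripts to look and compute and a tool call to move; the robot and the scene stay as the last step left them, time stands still between calls to the robot, and variables do not carry over. Pictures are saved under pics/ and viewed, at most 10 in all, crops included, and the job is handed in when it is done.

Besides the shell and the picture viewer there is one more tool, called after "Emit:" as a command line: name --argument value ..., lists and objects as JSON in quotes. apply_moves: Moves the arm, as the interface text tells. Shifts and turns lie within -1 to 1; 1 stands for 250 mm of shift or 30 degrees of turn. Its arguments: {"type":"object","properties":{"steps":{"type":"array"},"jaw":{"type":"number"},"newtons":{"type":"number"}},"required":["steps"]}

```bash
mkdir -p pics; ls; python3 - <<'E'
from station import *
import cv2
for n in("scene","top"):
    cv2.imwrite(f"pics/{n}0.png",cv2.resize(grab_frame(n),(800,600),interpolation=cv2.INTER_CUBIC)); print(n,camera_model(n))
print(get_state())
try: print(hold_point_z)
except Exception as e: print(e)
E
```

```text
pics
scene {'fx': 441.2289356228699, 'fy': 441.2289356228699, 'cx': 251.11596607943545, 'cy': 185.97966942121303, 'xyz': array([-0.339506  ,  0.78240115,  0.59672203]), 'rotation': array([-1.98740483,  0.00725863, -2.28531408])}
top {'fx': 349.3181307450778, 'fy': 349.3181307450778, 'cx': 257.92541032822396, 'cy': 191.18385105553685, 'xyz': array([0.33596574, 0.01886062, 0.97194221]), 'rotation': array([-2.92766587e+00,  1.33151755e-03, -1.63636235e+00])}
{'t': 0.1, 'q': array([-9.00881014e-01,  3.59335667e-01,  1.11722752e-02, -3.20235719e-04,
       -1.22409852e+00, -2.88118612e-01]), 'qd': array([-0.00020335, -0.00151246,  0.00202159,  0.00027281, -0.00014154,
        0.00040612]), 'joint_efforts': array([ 6.30781269e-04, -5.84163630e+01,  2.93752688e+01,  7.01553673e+00,
        1.01409119e-02, -9.36079937e-05]), 'eef_pos': array([ 0.25133032, -0.62600294,  0.22571056]), 'ee_rot': array([ 3.14010193e+00, -1.27833838e-04, -2.75990489e+00]), 'force': array([ 0.08311825, -0.40565652, -0.24760686]), 'moment': array([ 0.04988253, -0.03710813,  0.01642858]), 'gripper_force': 0.0, 'width': 0.08756623949361134}
0.0188
```

View pics/scene0.png

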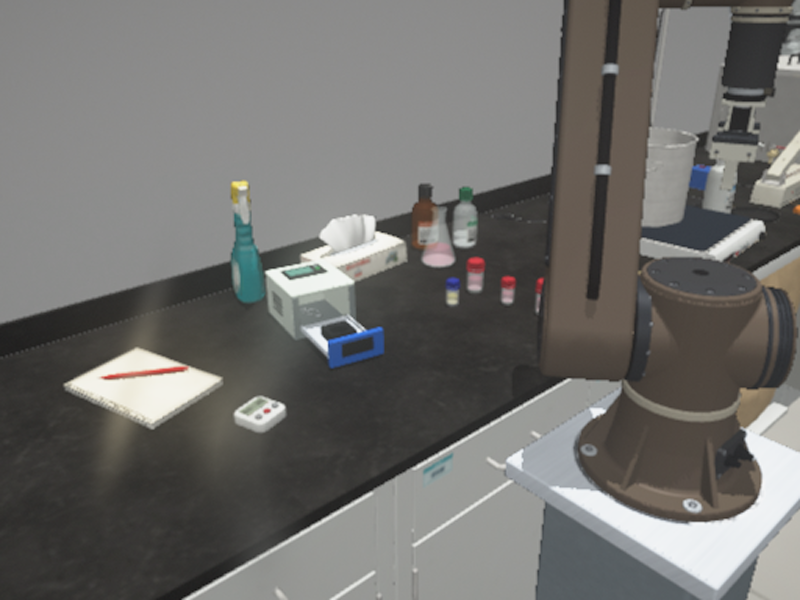

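View pics/top0.png

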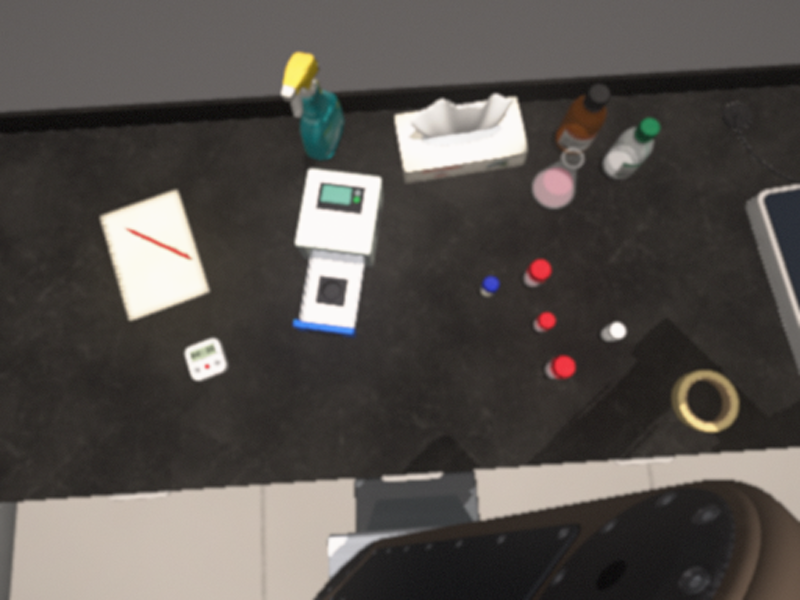

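Red-capped candidates in the top view (800-wide pixels) are (539,270), (545,321) and (563,367). The middle one at (545,321) looks smallest, so it fits the description. I'll confirm that in an enlarged crop.

```bash
cat > h.py <<'E'
import numpy as np, cv2
from scipy.spatial.transform import Rotation as R
from station import *
def rot(c): 
    r=np.array(c["rotation"]); return R.from_euler("xyz",r).as_matrix()
def plane(n,u,v,z):
    c=camera_model(n); d=rot(c)@[(u-c["cx"])/c["fx"],(v-c["cy"])/c["fy"],1]
    return c["xyz"]+d*(z-c["xyz"][2])/d[2]
def proj(n,p):
    c=camera_model(n); q=rot(c).T@(np.array(p)-c["xyz"]); return np.array([c["fx"]*q[0]/q[2]+c["cx"],c["fy"]*q[1]/q[2]+c["cy"]])
E
python3 - <<'E'
from h import *
t=cv2.imread("pics/top0.png"); 
f=grab_frame("top")
a=cv2.resize(f[155:255,300:410],None,fx=5,fy=5,interpolation=cv2.INTER_CUBIC) #550x500
cv2.imwrite("pics/vials.png",a)
b=cv2.resize(f[100:220,180:250],None,fx=5,fy=5,interpolation=cv2.INTER_CUBIC)
s=grab_frame("scene")
d=cv2.resize(s[160:240,165:252],None,fx=5,fy=5,interpolation=cv2.INTER_CUBIC)
o=np.zeros((600,350+435,3),np.uint8);o[:600,:350]=b;o[:400,350:]=d
cv2.imwrite("pics/tray.png",o)
for k in((539,270),(545,321),(563,367),(490,284),(616,330)): print(k,plane("top",k[0]*.64,k[1]*.64,.054))
for p in((332,292,.036),):print(plane("top",p[0]*.64,p[1]*.64,p[2]))
E
```

```text
(539, 270) [ 0.57051368 -0.23249623  0.054     ]
(545, 321) [ 0.48031809 -0.23205361  0.054     ]
(563, 367) [ 0.40064086 -0.25269979  0.054     ]
(490, 284) [ 0.55115719 -0.14493335  0.054     ]
(616, 330) [ 0.45696909 -0.35050725  0.054     ]
[0.55925282 0.1306785  0.036     ]
```

View pics/vials.png

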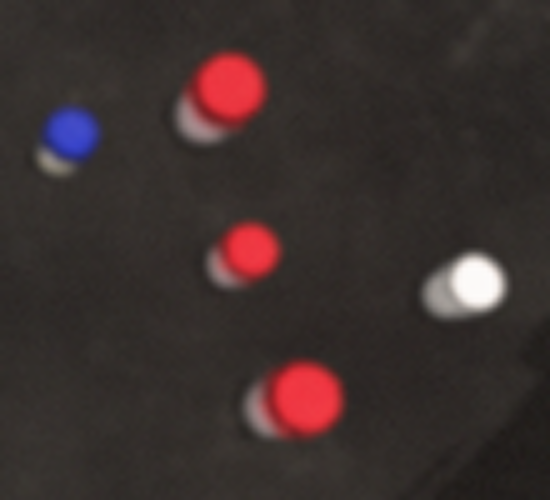

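View pics/tray.png

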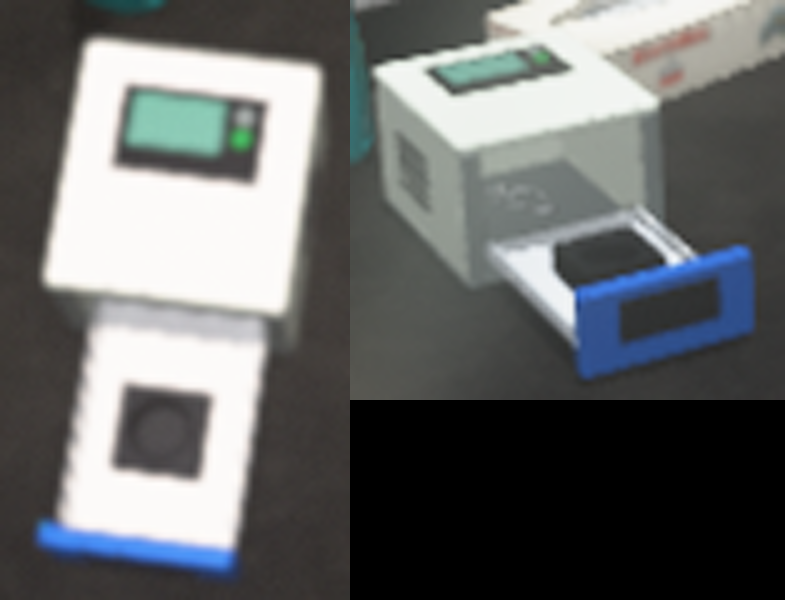

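The crop confirms it: the middle red vial at crop (250,250) has a cap about 60 px wide, against about 72 px for the other two. The tray crop gives corners of the reader, block and plate, so I'll fit the reader pose from both cameras.

```bash
python3 - <<'E'
from h import *
from scipy.optimize import least_squares
T=lambda x,y:((x+.5)/5-.5+180,(y+.5)/5-.5+100)
S=lambda x,y:((x-350+.5)/5-.5+165,(y+.5)/5-.5+160)
obs=[("top",T(85,38),(.139,.064,.093)),("top",T(322,66),(.139,-.064,.093)),("top",T(290,318),(0,-.064,.093)),("top",T(43,283),(0,.064,.093)),
("top",T(162,431),(-.06,0,.036)),("top",T(38,545),(-.135,.052,.054)),("top",T(233,570),(-.135,-.052,.054)),
("scene",S(375,70),(.139,.064,.093)),("scene",S(465,152),(0,.064,.093)),("scene",S(660,102),(0,-.064,.093)),
("scene",S(577,290),(-.135,.052,.054)),("scene",S(752,248),(-.135,-.052,.054)),("scene",S(585,378),(-.135,.052,.004)),("scene",S(755,331),(-.135,-.052,.004))]
def w(p,q): c,s=np.cos(p[2]),np.sin(p[2]); return np.array([p[0]+c*q[0]-s*q[1],p[1]+s*q[0]+c*q[1],q[2]])
f=lambda p:np.concatenate([proj(n,w(p,q))-o for n,o,q in obs])
for sel in("all","top","scene"):
    O=obs; obs=[o for o in O if sel=="all" or o[0]==sel]
    r=least_squares(f,[.62,.13,0],loss="soft_l1"); obs=O if sel!="all" else obs
    print(sel,r.x,"pocket",w(r.x,(-.06,0,.047)),"pad",w(r.x,(-.135,0,.033)))
    print(np.round(r.fun.reshape(-1,2),1).tolist()); obs=O
# vial by cap blobs in both views
def blob(n,u,v,f):
    h=cv2.cvtColor(f,cv2.COLOR_BGR2HSV); m=((h[...,0]<10)|(h[...,0]>170))&(h[...,1]>150)&(h[...,2]>100)
    k,l,st,c=cv2.connectedComponentsWithStats(m.astype(np.uint8)); i=1+np.argmin(np.hypot(*(c[1:]-[u,v]).T)); return c[i],st[i]
ob=[]
for n,u,v in(("top",349,205),("scene",325,179)):
    c,s=blob(n,u,v,grab_frame(n)); print(n,c,s); ob.append((n,c))
for z in(.044,.047,.05): print(z,[plane(n,*c,z) for n,c in ob])
r=least_squares(lambda p:np.concatenate([proj(n,p)-c for n,c in ob]),[.48,-.23,.05]);print(r.x,r.fun)
for n,u,v in (("top",490*.64,284*.64),("top",616*.64,330*.64),("top",345,172),("top",361,235)): print(plane(n,u,v,.05))
print(plane("top",206*.64,360*.64,.019))
E
```

```text
all [ 0.62157653  0.12097016 -0.19709906] pocket [0.56273821 0.13271969 0.047     ] pad [0.4891903  0.14740659 0.033     ]
[[0.7, 0.0], [-0.0, 0.1], [-1.0, -1.4], [0.3, -0.5], [-0.3, -0.1], [-0.2, 0.3], [-0.5, 0.4], [-0.7, -1.7], [-1.5, -2.1], [0.4, -1.1], [1.0, 1.3], [0.9, 0.5], [0.2, 0.4], [0.5, 0.1]]
top [ 0.62126102  0.12067035 -0.19160029] pocket [0.56235898 0.13209616 0.047     ] pad [0.48873142 0.14637842 0.033     ]
[[0.5, 0.2], [-0.2, 0.1], [-0.9, -1.4], [0.4, -0.3], [-0.1, 0.0], [0.2, 0.5], [-0.1, 0.4]]
scene [ 0.62217718  0.12062227 -0.20573603] pocket [0.56344253 0.13287954 0.047     ] pad [0.49002421 0.14820111 0.033     ]
[[-0.4, -1.9], [-1.6, -2.2], [0.4, -1.2], [0.5, 1.2], [0.5, 0.6], [-0.3, 0.3], [0.2, 0.1]]
top [349.6635514  204.75700935] [344 199  12  12 107]
scene [325.02325581 179.20930233] [321 177   9   6  43]
0.044 [array([ 0.48359375, -0.23733336,  0.044     ]), array([ 0.48934899, -0.24404097,  0.044     ])]
0.047 [array([ 0.48311647, -0.2365051 ,  0.047     ]), array([ 0.48485022, -0.23846977,  0.047     ])]
0.05 [array([ 0.4826392 , -0.23567684,  0.05      ]), array([ 0.48035146, -0.23289857,  0.05      ])]
[ 0.48293166 -0.23614211  0.04826562] [-5.77724731e-03 -5.73434547e-03  9.70910877e-03  2.80341661e-05]
[ 0.5520949  -0.14564709  0.05      ]
[ 0.45749637 -0.3521168   0.05      ]
[ 0.57377866 -0.23396821  0.05      ]
[ 0.40049319 -0.25562564  0.05      ]
[0.45607328 0.35675685 0.019     ]
```

Emit:
apply_moves --steps '[{"translation": [0.06, 0.1, -0.02], "rotation": [0, 0, -0.08]}, {"translation": [0.12, 0.2, -0.04], "rotation": [0, 0, -0.16]}, {"translation": [0.18, 0.31, -0.05], "rotation": [0, 0, -0.24]}, {"translation": [0.24, 0.42, -0.07], "rotation": [0, 0, -0.32]}, {"translation": [0.31, 0.53, -0.09], "rotation": [0, 0, -0.4]}, {"translation": [0.37, 0.64, -0.11], "rotation": [0, 0, -0.48]}, {"translation": [0.43, 0.74, -0.13], "rotation": [0, 0, -0.56]}, {"translation": [0.48, 0.82, -0.15], "rotation": [0, 0, -0.62]}, {"translation": [0.51, 0.87, -0.16], "rotation": [0, 0, -0.66]}, {"translation": [0.52, 0.88, -0.16], "rotation": [0, 0, -0.667]}]' --jaw -1 --newtons 12

```text
t: 1.13
eef_pos: [0.3823, -0.4043, 0.1863]
ee_rot: [3.141, -0.0, -3.108]
force: [0.0, 0.4, 0.3]
width: 0.0879
gripper_force: 0.0
```

Emit:
apply_moves --steps '[{"translation": [0.06, 0.1, -0.03], "rotation": [0, 0, -0.06]}, {"translation": [0.14, 0.23, -0.06], "rotation": [0, 0, -0.15]}, {"translation": [0.21, 0.36, -0.09], "rotation": [0, 0, -0.24]}, {"translation": [0.28, 0.48, -0.12], "rotation": [0, 0, -0.32]}, {"translation": [0.34, 0.58, -0.14], "rotation": [0, 0, -0.38]}, {"translation": [0.38, 0.65, -0.15], "rotation": [0, 0, -0.42]}, {"translation": [0.404, 0.68, -0.16], "rotation": [0, 0, -0.437]}, {"translation": [0.404, 0.682, -0.16], "rotation": [0, 0, -0.437]}, {"translation": [0.404, 0.682, -0.16], "rotation": [0, 0, -0.437]}, {"translation": [0.404, 0.682, -0.16], "rotation": [0, 0, -0.437]}]'

```text
t: 1.97
eef_pos: [0.4821, -0.2367, 0.1467]
ee_rot: [-3.141, -0.0, 2.945]
force: [-1.4, 0.5, 0.2]
width: 0.0873
gripper_force: 0.0
```

Emit:
apply_moves --steps '[{"translation": [0, 0, -0.06], "rotation": [0, 0, 0]}, {"translation": [0, 0, -0.14], "rotation": [0, 0, 0]}, {"translation": [0, 0, -0.22], "rotation": [0, 0, 0]}, {"translation": [0, 0, -0.3], "rotation": [0, 0, 0]}, {"translation": [0, 0, -0.37], "rotation": [0, 0, 0]}, {"translation": [0, 0, -0.43], "rotation": [0, 0, 0]}, {"translation": [0, 0, -0.47], "rotation": [0, 0, 0]}, {"translation": [0, 0, -0.49], "rotation": [0, 0, 0]}, {"translation": [0, 0, -0.5], "rotation": [0, 0, 0]}, {"translation": [0, 0, -0.5], "rotation": [0, 0, 0]}]'

```text
t: 2.8
eef_pos: [0.4824, -0.2363, 0.0216]
ee_rot: [-3.142, -0.0, 2.945]
force: [-0.2, -0.1, -0.3]
width: 0.0875
gripper_force: 0.0
```

```bash
python3 - <<'E'
from h import *
f=grab_frame("top");a=cv2.resize(f[165:245,300:400],None,fx=5,fy=5,interpolation=cv2.INTER_CUBIC)
s=grab_frame("scene");b=cv2.resize(s[140:220,280:360],None,fx=3,fy=3,interpolation=cv2.INTER_CUBIC)
o=np.zeros((400,740,3),np.uint8);o[:,:500]=a;o[:240,500:]=b;cv2.imwrite("pics/g.png",o)
print(get_state()["eef_pos"])
E
```

```text
[ 0.48301406 -0.23615713  0.02232363]
```

View pics/g.png

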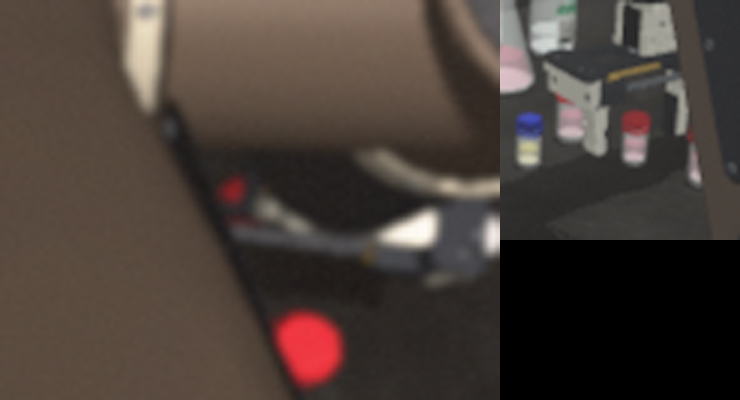

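The scene crop shows the red-capped vial at (635,138) standing between the two fingers, at (597,130) and (680,105). The top view is blocked by the arm. I'll close the gripper.

Emit:
apply_moves --steps '[{"translation": [0, 0, 0], "rotation": [0, 0, 0]}, {"translation": [0, 0, 0], "rotation": [0, 0, 0]}, {"translation": [0, 0, 0], "rotation": [0, 0, 0]}, {"translation": [0, 0, 0], "rotation": [0, 0, 0]}, {"translation": [0, 0, 0], "rotation": [0, 0, 0]}, {"translation": [0, 0, 0], "rotation": [0, 0, 0]}, {"translation": [0, 0, 0], "rotation": [0, 0, 0]}, {"translation": [0, 0, 0], "rotation": [0, 0, 0]}, {"translation": [0, 0, 0], "rotation": [0, 0, 0]}, {"translation": [0, 0, 0], "rotation": [0, 0, 0]}]' --jaw 1 --newtons 12

```text
t: 3.73
eef_pos: [0.4825, -0.2358, 0.0215]
ee_rot: [3.142, -0.0, 2.945]
force: [0.2, 0.3, -0.0]
width: 0.0284
gripper_force: 12.0
```

Emit:
apply_moves --steps '[{"translation": [0, 0, 0.04], "rotation": [0, 0, 0]}, {"translation": [0, 0, 0.12], "rotation": [0, 0, 0]}, {"translation": [0, 0, 0.22], "rotation": [0, 0, 0]}, {"translation": [0, 0, 0.32], "rotation": [0, 0, 0]}, {"translation": [0.01, 0.04, 0.4], "rotation": [0, 0, 0]}, {"translation": [0.03, 0.12, 0.45], "rotation": [0, 0, 0]}, {"translation": [0.05, 0.22, 0.48], "rotation": [0, 0, 0]}, {"translation": [0.07, 0.32, 0.5], "rotation": [0, 0, 0]}, {"translation": [0.09, 0.42, 0.5], "rotation": [0, 0, 0]}, {"translation": [0.11, 0.52, 0.5], "rotation": [0, 0, 0]}]'

```text
t: 4.57
eef_pos: [0.5102, -0.1048, 0.148]
ee_rot: [3.141, 0.002, 2.945]
force: [0.2, -0.0, -0.5]
width: 0.028
gripper_force: 12.0
```

Emit:
apply_moves --steps '[{"translation": [0.02, 0.1, 0], "rotation": [0, 0, 0]}, {"translation": [0.05, 0.21, 0], "rotation": [0, 0, 0]}, {"translation": [0.08, 0.33, 0], "rotation": [0, 0, 0]}, {"translation": [0.11, 0.46, 0], "rotation": [0, 0, 0]}, {"translation": [0.14, 0.59, 0], "rotation": [0, 0, 0]}, {"translation": [0.165, 0.71, 0], "rotation": [0, 0, 0]}, {"translation": [0.185, 0.82, 0], "rotation": [0, 0, 0]}, {"translation": [0.2, 0.9, 0], "rotation": [0, 0, 0]}, {"translation": [0.21, 0.94, 0], "rotation": [0, 0, 0]}, {"translation": [0.212, 0.952, 0], "rotation": [0, 0, 0]}]'

```text
t: 5.4
eef_pos: [0.5633, 0.1336, 0.147]
ee_rot: [3.141, 0.0, 2.947]
force: [-0.6, -0.3, 0.5]
width: 0.0281
gripper_force: 12.0
```

```bash
python3 - <<'E'
from h import *
s=grab_frame("scene");b=cv2.resize(s[100:240,160:290],None,fx=4,fy=4,interpolation=cv2.INTER_CUBIC)
cv2.imwrite("pics/over.png",b)
st=get_state();print(st["eef_pos"],st["ee_rot"],st["width"])
e=st["eef_pos"]
for dz in(.0+.04-.0+.0-.021-.0, ): pass
# vial foot = tcp-.021, cap top = tcp+.033
for d in(.033,.021,-.021): print(d,(proj("scene",e+[0,0,d])-[160,100])*4)
E
```

```text
[0.56303712 0.1329793  0.14683214] [-3.14157887e+00  2.92163099e-05  2.94660290e+00] 0.0282424004888886
0.033 [218.40418612 245.03713458]
0.021 [219.13153301 261.76516589]
-0.021 [221.63102455 319.25021626]
```

View pics/over.png

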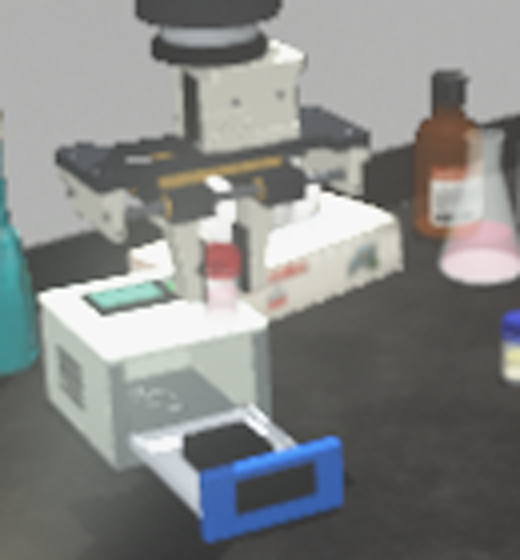

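The held vial at about (222,280) is centred over the pocket and agrees with the projection. I'll lower it into the pocket.

Emit:
apply_moves --steps '[{"translation": [0, 0, -0.03], "rotation": [0, 0, 0]}, {"translation": [0, 0, -0.08], "rotation": [0, 0, 0]}, {"translation": [0, 0, -0.14], "rotation": [0, 0, 0]}, {"translation": [0, 0, -0.2], "rotation": [0, 0, 0]}, {"translation": [0, 0, -0.25], "rotation": [0, 0, 0]}, {"translation": [0, 0, -0.29], "rotation": [0, 0, 0]}, {"translation": [0, 0, -0.32], "rotation": [0, 0, 0]}, {"translation": [0, 0, -0.335], "rotation": [0, 0, 0]}, {"translation": [0, 0, -0.35], "rotation": [0, 0, 0]}, {"translation": [0, 0, -0.36], "rotation": [0, 0, 0]}]'

```text
t: 6.28
eef_pos: [0.5631, 0.132, 0.0565]
ee_rot: [3.141, 0.0, 2.945]
force: [0.9, -0.2, 0.5]
width: 0.0282
gripper_force: 12.0
```

Emit:
apply_moves --steps '[{"translation": [0, 0, -0.006], "rotation": [0, 0, 0]}, {"translation": [0, 0, -0.012], "rotation": [0, 0, 0]}, {"translation": [0, 0, -0.018], "rotation": [0, 0, 0]}, {"translation": [0, 0, -0.024], "rotation": [0, 0, 0]}, {"translation": [0, 0, -0.03], "rotation": [0, 0, 0]}, {"translation": [0, 0, -0.036], "rotation": [0, 0, 0]}, {"translation": [0, 0, -0.042], "rotation": [0, 0, 0]}, {"translation": [0, 0, -0.048], "rotation": [0, 0, 0]}, {"translation": [0, 0, -0.054], "rotation": [0, 0, 0]}, {"translation": [0, 0, -0.056], "rotation": [0, 0, 0]}]'

```text
t: 7.12
eef_pos: [0.5629, 0.1321, 0.0423]
ee_rot: [-3.141, -0.0, 2.945]
force: [-0.6, 0.6, -0.3]
width: 0.0282
gripper_force: 12.0
```

Emit:
apply_moves --steps '[{"translation": [0, 0, 0], "rotation": [0, 0, 0]}, {"translation": [0, 0, 0], "rotation": [0, 0, 0]}, {"translation": [0, 0, 0], "rotation": [0, 0, 0]}, {"translation": [0, 0, 0], "rotation": [0, 0, 0]}, {"translation": [0, 0, 0], "rotation": [0, 0, 0]}, {"translation": [0, 0, 0], "rotation": [0, 0, 0]}, {"translation": [0, 0, 0], "rotation": [0, 0, 0]}, {"translation": [0, 0, 0], "rotation": [0, 0, 0]}, {"translation": [0, 0, 0], "rotation": [0, 0, 0]}, {"translation": [0, 0, 0], "rotation": [0, 0, 0]}]' --jaw -0.2

```text
t: 7.95
eef_pos: [0.563, 0.1321, 0.0426]
ee_rot: [3.142, 0.0, 2.945]
force: [-0.1, 0.1, -0.1]
width: 0.0527
gripper_force: 0.0
```

Emit:
apply_moves --steps '[{"translation": [0, 0, 0.04], "rotation": [0, 0, 0]}, {"translation": [0, 0, 0.1], "rotation": [0, 0, 0]}, {"translation": [0, 0, 0.18], "rotation": [0, 0, 0]}, {"translation": [0, 0, 0.26], "rotation": [0, 0, 0]}, {"translation": [0, 0, 0.34], "rotation": [0, 0, 0]}, {"translation": [-0.05, 0.01, 0.4], "rotation": [0, 0, 0]}, {"translation": [-0.15, 0.03, 0.42], "rotation": [0, 0, 0]}, {"translation": [-0.27, 0.055, 0.42], "rotation": [0, 0, 0]}, {"translation": [-0.37, 0.075, 0.42], "rotation": [0, 0, 0]}, {"translation": [-0.47, 0.092, 0.42], "rotation": [0, 0, 0]}]'

```text
t: 8.78
eef_pos: [0.4444, 0.1552, 0.1484]
ee_rot: [3.141, 0.001, 2.945]
force: [-1.3, 1.4, -0.2]
width: 0.0524
gripper_force: 0.0
```

```bash
python3 - <<'E'
from h import *
s=grab_frame("scene");b=cv2.resize(s[140:240,160:260],None,fx=5,fy=5,interpolation=cv2.INTER_CUBIC)
cv2.imwrite("pics/placed.png",b)
st=get_state();print(st["t"],st["eef_pos"],st["width"])
for z in(.02,.047,.074): print(z,(proj("scene",[.5625,.1325,z])-[160,140])*5)
E
```

```text
8.8333 [0.44071811 0.1545246  0.14825439] 0.052544690110430003
0.02 [285.78590722 371.50332744]
0.047 [283.93411517 328.66039634]
0.074 [282.04927372 285.05283668]
```

View pics/placed.png

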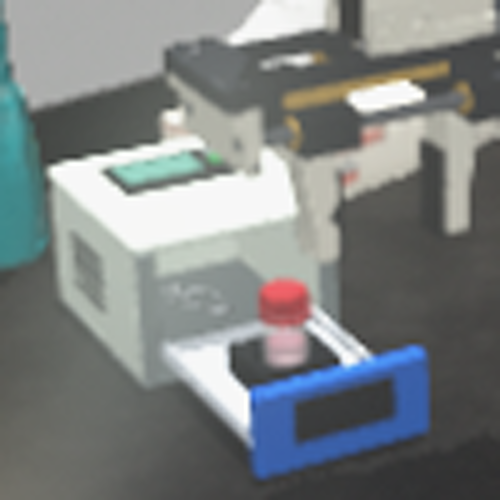

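The vial stands upright in the pocket: cap top at (285,285), with the projection at (282,285). The tray is still fully out. Next I'll close the fingers and lower them in front of the pad.

Emit:
apply_moves --steps '[{"translation": [0, 0, -0.05], "rotation": [0, 0, 0]}, {"translation": [0, 0, -0.12], "rotation": [0, 0, 0]}, {"translation": [0, 0, -0.2], "rotation": [0, 0, 0]}, {"translation": [0, 0, -0.28], "rotation": [0, 0, 0]}, {"translation": [0, 0, -0.35], "rotation": [0, 0, 0]}, {"translation": [0, 0, -0.4], "rotation": [0, 0, 0]}, {"translation": [0, 0, -0.44], "rotation": [0, 0, 0]}, {"translation": [0, 0, -0.456], "rotation": [0, 0, 0]}, {"translation": [0, 0, -0.456], "rotation": [0, 0, 0]}, {"translation": [0, 0, -0.456], "rotation": [0, 0, 0]}]' --jaw 1

```text
t: 9.67
eef_pos: [0.4458, 0.1553, 0.0341]
ee_rot: [3.141, 0.0, 2.946]
force: [-0.2, 0.4, -1.2]
width: 0.0
gripper_force: 0.0
```

Emit:
apply_moves --steps '[{"translation": [0.031, -0.006, 0], "rotation": [0, 0, 0]}, {"translation": [0.063, -0.0125, 0], "rotation": [0, 0, 0]}, {"translation": [0.086, -0.017, 0], "rotation": [0, 0, 0]}, {"translation": [0.102, -0.02, 0], "rotation": [0, 0, 0]}, {"translation": [0.114, -0.0226, 0], "rotation": [0, 0, 0]}, {"translation": [0.126, -0.025, 0], "rotation": [0, 0, 0]}, {"translation": [0.137, -0.027, 0], "rotation": [0, 0, 0]}, {"translation": [0.149, -0.0296, 0], "rotation": [0, 0, 0]}, {"translation": [0.161, -0.032, 0], "rotation": [0, 0, 0]}, {"translation": [0.173, -0.0343, 0], "rotation": [0, 0, 0]}]'

```text
t: 10.5
eef_pos: [0.4884, 0.1464, 0.0335]
ee_rot: [-3.141, -0.001, 2.945]
force: [-4.7, 1.9, 2.4]
width: 0.0008
gripper_force: 2.2
```

Emit:
apply_moves --steps '[{"translation": [0.016, -0.0031, 0], "rotation": [0, 0, 0]}, {"translation": [0.035, -0.007, 0], "rotation": [0, 0, 0]}, {"translation": [0.057, -0.0113, 0], "rotation": [0, 0, 0]}, {"translation": [0.08, -0.016, 0], "rotation": [0, 0, 0]}, {"translation": [0.104, -0.0206, 0], "rotation": [0, 0, 0]}, {"translation": [0.128, -0.0254, 0], "rotation": [0, 0, 0]}, {"translation": [0.152, -0.03, 0], "rotation": [0, 0, 0]}, {"translation": [0.175, -0.0347, 0], "rotation": [0, 0, 0]}, {"translation": [0.196, -0.039, 0], "rotation": [0, 0, 0]}, {"translation": [0.212, -0.042, 0], "rotation": [0, 0, 0]}]'

```text
t: 11.33
eef_pos: [0.5412, 0.1358, 0.0334]
ee_rot: [-3.141, -0.002, 2.945]
force: [-8.4, 3.4, 6.6]
width: 0.0007
gripper_force: 4.6
```

Emit:
apply_moves --steps '[{"translation": [0.007, -0.0014, 0], "rotation": [0, 0, 0]}, {"translation": [0.014, -0.0028, 0], "rotation": [0, 0, 0]}, {"translation": [0.022, -0.0044, 0], "rotation": [0, 0, 0]}, {"translation": [0.03, -0.006, 0], "rotation": [0, 0, 0]}, {"translation": [0.038, -0.0076, 0], "rotation": [0, 0, 0]}, {"translation": [0.046, -0.0092, 0], "rotation": [0, 0, 0]}, {"translation": [0.054, -0.0108, 0], "rotation": [0, 0, 0]}, {"translation": [0.062, -0.0124, 0], "rotation": [0, 0, 0]}, {"translation": [0.068, -0.0136, 0], "rotation": [0, 0, 0]}, {"translation": [0.07, -0.014, 0], "rotation": [0, 0, 0]}]'

```text
t: 12.17
eef_pos: [0.5589, 0.1323, 0.0334]
ee_rot: [-3.141, -0.001, 2.945]
force: [-5.3, 1.8, 4.4]
width: 0.0004
gripper_force: 2.9
```

Emit:
apply_moves --steps '[{"translation": [0.003, -0.0006, 0], "rotation": [0, 0, 0]}, {"translation": [0.006, -0.0012, 0], "rotation": [0, 0, 0]}, {"translation": [0.009, -0.0018, 0], "rotation": [0, 0, 0]}, {"translation": [0.012, -0.0024, 0], "rotation": [0, 0, 0]}, {"translation": [0.015, -0.003, 0], "rotation": [0, 0, 0]}, {"translation": [0.016, -0.0032, 0], "rotation": [0, 0, 0]}, {"translation": [0.016, -0.0032, 0], "rotation": [0, 0, 0]}, {"translation": [0.016, -0.0032, 0], "rotation": [0, 0, 0]}, {"translation": [0.016, -0.0032, 0], "rotation": [0, 0, 0]}, {"translation": [0.016, -0.0032, 0], "rotation": [0, 0, 0]}]'

```text
t: 13.0
eef_pos: [0.5628, 0.1315, 0.0335]
ee_rot: [-3.141, -0.001, 2.945]
force: [-5.0, 1.4, 3.1]
width: 0.0002
gripper_force: 2.5
```

Emit:
apply_moves --steps '[{"translation": [0.001, -0.0002, 0], "rotation": [0, 0, 0]}, {"translation": [0.002, -0.0004, 0], "rotation": [0, 0, 0]}, {"translation": [0.003, -0.0006, 0], "rotation": [0, 0, 0]}, {"translation": [0.004, -0.0008, 0], "rotation": [0, 0, 0]}, {"translation": [0.005, -0.001, 0], "rotation": [0, 0, 0]}, {"translation": [0.005, -0.001, 0], "rotation": [0, 0, 0]}, {"translation": [0.005, -0.001, 0], "rotation": [0, 0, 0]}, {"translation": [0.005, -0.001, 0], "rotation": [0, 0, 0]}, {"translation": [0.005, -0.001, 0], "rotation": [0, 0, 0]}, {"translation": [0.005, -0.001, 0], "rotation": [0, 0, 0]}]'

```text
t: 13.83
eef_pos: [0.564, 0.1313, 0.0334]
ee_rot: [-3.141, -0.001, 2.945]
force: [-5.6, 1.9, 4.4]
width: 0.0003
gripper_force: 2.7
```

Emit:
apply_moves --steps '[{"translation": [0.001, -0.0002, 0], "rotation": [0, 0, 0]}, {"translation": [0.002, -0.0004, 0], "rotation": [0, 0, 0]}, {"translation": [0.003, -0.0006, 0], "rotation": [0, 0, 0]}, {"translation": [0.004, -0.0008, 0], "rotation": [0, 0, 0]}, {"translation": [0.005, -0.001, 0], "rotation": [0, 0, 0]}, {"translation": [0.005, -0.001, 0], "rotation": [0, 0, 0]}, {"translation": [0.005, -0.001, 0], "rotation": [0, 0, 0]}, {"translation": [0.005, -0.001, 0], "rotation": [0, 0, 0]}, {"translation": [0.005, -0.001, 0], "rotation": [0, 0, 0]}, {"translation": [0.005, -0.001, 0], "rotation": [0, 0, 0]}]'

```text
t: 14.67
eef_pos: [0.5653, 0.131, 0.0335]
ee_rot: [-3.141, -0.001, 2.945]
force: [-4.7, 1.4, 3.8]
width: 0.0001
gripper_force: 2.5
```

Emit:
apply_moves --steps '[{"translation": [0.001, -0.0002, 0], "rotation": [0, 0, 0]}, {"translation": [0.002, -0.0004, 0], "rotation": [0, 0, 0]}, {"translation": [0.003, -0.0006, 0], "rotation": [0, 0, 0]}, {"translation": [0.004, -0.0008, 0], "rotation": [0, 0, 0]}, {"translation": [0.005, -0.001, 0], "rotation": [0, 0, 0]}, {"translation": [0.005, -0.001, 0], "rotation": [0, 0, 0]}, {"translation": [0.005, -0.001, 0], "rotation": [0, 0, 0]}, {"translation": [0.005, -0.001, 0], "rotation": [0, 0, 0]}, {"translation": [0.005, -0.001, 0], "rotation": [0, 0, 0]}, {"translation": [0.005, -0.001, 0], "rotation": [0, 0, 0]}]'

```text
t: 15.5
eef_pos: [0.5667, 0.1307, 0.0334]
ee_rot: [-3.141, -0.0, 2.945]
force: [-4.1, -0.2, 2.5]
width: 0.0004
gripper_force: 2.2
```

Emit:
apply_moves --steps '[{"translation": [0.001, -0.0002, 0], "rotation": [0, 0, 0]}, {"translation": [0.002, -0.0004, 0], "rotation": [0, 0, 0]}, {"translation": [0.003, -0.0006, 0], "rotation": [0, 0, 0]}, {"translation": [0.004, -0.0008, 0], "rotation": [0, 0, 0]}, {"translation": [0.005, -0.001, 0], "rotation": [0, 0, 0]}, {"translation": [0.005, -0.001, 0], "rotation": [0, 0, 0]}, {"translation": [0.005, -0.001, 0], "rotation": [0, 0, 0]}, {"translation": [0.005, -0.001, 0], "rotation": [0, 0, 0]}, {"translation": [0.005, -0.001, 0], "rotation": [0, 0, 0]}, {"translation": [0.005, -0.001, 0], "rotation": [0, 0, 0]}]'

```text
t: 16.33
eef_pos: [0.5674, 0.1306, 0.0335]
ee_rot: [-3.141, -0.001, 2.945]
force: [-7.4, 1.2, 4.8]
width: 0.0008
gripper_force: 4.0
```

Emit:
apply_moves --steps '[{"translation": [0.001, -0.0002, 0], "rotation": [0, 0, 0]}, {"translation": [0.002, -0.0004, 0], "rotation": [0, 0, 0]}, {"translation": [0.0025, -0.0005, 0], "rotation": [0, 0, 0]}, {"translation": [0.0025, -0.0005, 0], "rotation": [0, 0, 0]}, {"translation": [0.0025, -0.0005, 0], "rotation": [0, 0, 0]}, {"translation": [0.0025, -0.0005, 0], "rotation": [0, 0, 0]}, {"translation": [0.0025, -0.0005, 0], "rotation": [0, 0, 0]}, {"translation": [0.0025, -0.0005, 0], "rotation": [0, 0, 0]}, {"translation": [0.0025, -0.0005, 0], "rotation": [0, 0, 0]}, {"translation": [0.0025, -0.0005, 0], "rotation": [0, 0, 0]}]'

```text
t: 17.17
eef_pos: [0.5679, 0.1305, 0.0334]
ee_rot: [-3.141, -0.001, 2.945]
force: [-8.7, 2.1, 5.8]
width: 0.0003
gripper_force: 4.3
```

Emit:
apply_moves --steps '[{"translation": [0.001, -0.0002, 0], "rotation": [0, 0, 0]}, {"translation": [0.002, -0.0004, 0], "rotation": [0, 0, 0]}, {"translation": [0.0025, -0.0005, 0], "rotation": [0, 0, 0]}, {"translation": [0.0025, -0.0005, 0], "rotation": [0, 0, 0]}, {"translation": [0.0025, -0.0005, 0], "rotation": [0, 0, 0]}, {"translation": [0.0025, -0.0005, 0], "rotation": [0, 0, 0]}, {"translation": [0.0025, -0.0005, 0], "rotation": [0, 0, 0]}, {"translation": [0.0025, -0.0005, 0], "rotation": [0, 0, 0]}, {"translation": [0.0025, -0.0005, 0], "rotation": [0, 0, 0]}, {"translation": [0.0025, -0.0005, 0], "rotation": [0, 0, 0]}]'

```text
t: 18.0
eef_pos: [0.5685, 0.1304, 0.0335]
ee_rot: [-3.141, -0.002, 2.945]
force: [-8.8, 1.6, 6.7]
width: 0.0004
gripper_force: 4.5
```

Emit:
apply_moves --steps '[{"translation": [0.001, -0.0002, 0], "rotation": [0, 0, 0]}, {"translation": [0.002, -0.0004, 0], "rotation": [0, 0, 0]}, {"translation": [0.0025, -0.0005, 0], "rotation": [0, 0, 0]}, {"translation": [0.0025, -0.0005, 0], "rotation": [0, 0, 0]}, {"translation": [0.0025, -0.0005, 0], "rotation": [0, 0, 0]}, {"translation": [0.0025, -0.0005, 0], "rotation": [0, 0, 0]}, {"translation": [0.0025, -0.0005, 0], "rotation": [0, 0, 0]}, {"translation": [0.0025, -0.0005, 0], "rotation": [0, 0, 0]}, {"translation": [0.0025, -0.0005, 0], "rotation": [0, 0, 0]}, {"translation": [0.0025, -0.0005, 0], "rotation": [0, 0, 0]}]'

```text
t: 18.83
eef_pos: [0.5691, 0.1303, 0.0335]
ee_rot: [-3.141, -0.002, 2.945]
force: [-8.9, 1.9, 5.9]
width: 0.0006
gripper_force: 4.5
```

Emit:
apply_moves --steps '[{"translation": [0.001, -0.0002, 0], "rotation": [0, 0, 0]}, {"translation": [0.002, -0.0004, 0], "rotation": [0, 0, 0]}, {"translation": [0.003, -0.0006, 0], "rotation": [0, 0, 0]}, {"translation": [0.003, -0.0006, 0], "rotation": [0, 0, 0]}, {"translation": [0.003, -0.0006, 0], "rotation": [0, 0, 0]}, {"translation": [0.003, -0.0006, 0], "rotation": [0, 0, 0]}, {"translation": [0.003, -0.0006, 0], "rotation": [0, 0, 0]}, {"translation": [0.003, -0.0006, 0], "rotation": [0, 0, 0]}, {"translation": [0.003, -0.0006, 0], "rotation": [0, 0, 0]}, {"translation": [0.003, -0.0006, 0], "rotation": [0, 0, 0]}]'

```text
t: 19.67
eef_pos: [0.5695, 0.1301, 0.0334]
ee_rot: [-3.141, -0.002, 2.945]
force: [-10.4, 2.3, 6.9]
width: 0.0006
gripper_force: 5.2
```

Emit:
apply_moves --steps '[{"translation": [0.001, -0.0002, 0], "rotation": [0, 0, 0]}, {"translation": [0.002, -0.0004, 0], "rotation": [0, 0, 0]}, {"translation": [0.003, -0.0006, 0], "rotation": [0, 0, 0]}, {"translation": [0.003, -0.0006, 0], "rotation": [0, 0, 0]}, {"translation": [0.003, -0.0006, 0], "rotation": [0, 0, 0]}, {"translation": [0.003, -0.0006, 0], "rotation": [0, 0, 0]}, {"translation": [0.003, -0.0006, 0], "rotation": [0, 0, 0]}, {"translation": [0.003, -0.0006, 0], "rotation": [0, 0, 0]}, {"translation": [0.003, -0.0006, 0], "rotation": [0, 0, 0]}, {"translation": [0.003, -0.0006, 0], "rotation": [0, 0, 0]}]'

```text
t: 20.5
eef_pos: [0.5699, 0.1301, 0.0335]
ee_rot: [-3.141, -0.003, 2.945]
force: [-13.0, 4.0, 8.2]
width: 0.0004
gripper_force: 6.3
```

The force is now climbing at about 7 N per mm, so the tray is on the bumper. I'll back off.

Emit:
apply_moves --steps '[{"translation": [-0.006, 0.0012, 0], "rotation": [0, 0, 0]}, {"translation": [-0.014, 0.0028, 0], "rotation": [0, 0, 0]}, {"translation": [-0.024, 0.0048, 0], "rotation": [0, 0, 0]}, {"translation": [-0.036, 0.0072, 0], "rotation": [0, 0, 0]}, {"translation": [-0.05, 0.01, 0], "rotation": [0, 0, 0]}, {"translation": [-0.07, 0.014, 0], "rotation": [0, 0, 0]}, {"translation": [-0.1, 0.02, 0], "rotation": [0, 0, 0]}, {"translation": [-0.13, 0.026, 0], "rotation": [0, 0, 0]}, {"translation": [-0.16, 0.032, 0], "rotation": [0, 0, 0]}, {"translation": [-0.18, 0.036, 0], "rotation": [0, 0, 0]}]'

```text
t: 21.33
eef_pos: [0.5256, 0.1393, 0.0337]
ee_rot: [3.141, 0.0, 2.946]
force: [0.4, -0.6, -0.6]
width: 0.0004
gripper_force: 0.0
```

```bash
python3 - <<'E'
from h import *
s=grab_frame("scene");b=cv2.resize(s[140:240,160:260],None,fx=5,fy=5,interpolation=cv2.INTER_CUBIC)
cv2.imwrite("pics/latched.png",b)
st=get_state();print(st["t"],st["eef_pos"],st["force"])
c,sn=np.cos(-.197),np.sin(-.197)
for tr in(0,.083,.09,.107):
  for y in(.052,-.052):
    x=-.135+tr; print(tr,y,(proj("scene",[.6215+c*x-sn*y,.1208+sn*x+c*y,.054])-[160,140])*5)
E
```

```text
21.3833 [0.52495734 0.13925036 0.03365333] [-2.55804437 -0.19453123 -0.44300284]
0 0.052 [255.23065806 394.38875229]
0 -0.052 [429.75172338 348.4499667 ]
0.083 0.052 [191.59650613 332.96281516]
0.083 -0.052 [359.33969148 291.70566902]
0.09 0.052 [186.54470334 328.08631864]
0.09 -0.052 [353.73694564 287.19047653]
0.107 0.052 [174.46592257 316.42669238]
0.107 -0.052 [340.33317977 276.38852606]
```

View pics/latched.png

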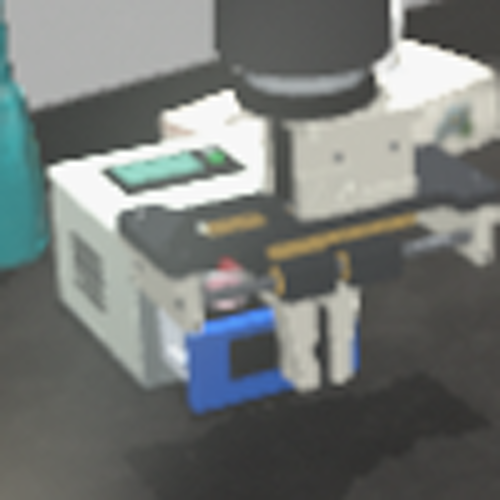

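The plate's top-left corner is at (190,335), which means travel of about 83 mm, so the tray is latched. I'll move clear and check that it stays in and that the vial is standing.

Emit:
apply_moves --steps '[{"translation": [-0.06, 0.01, 0], "rotation": [0, 0, 0]}, {"translation": [-0.14, 0.03, 0.02], "rotation": [0, 0, 0]}, {"translation": [-0.22, 0.04, 0.08], "rotation": [0, 0, 0]}, {"translation": [-0.28, 0.05, 0.18], "rotation": [0, 0, 0]}, {"translation": [-0.3, 0.0, 0.3], "rotation": [0, 0, 0]}, {"translation": [-0.3, -0.1, 0.42], "rotation": [0, 0, 0]}, {"translation": [-0.3, -0.2, 0.52], "rotation": [0, 0, 0]}, {"translation": [-0.3, -0.3, 0.58], "rotation": [0, 0, 0]}, {"translation": [-0.3, -0.38, 0.6], "rotation": [0, 0, 0]}, {"translation": [-0.3, -0.42, 0.6], "rotation": [0, 0, 0]}]'

```text
t: 22.22
eef_pos: [0.4521, 0.0329, 0.1856]
ee_rot: [3.139, 0.003, 2.945]
force: [0.8, -0.2, -0.3]
width: 0.0004
gripper_force: 0.0
```

```bash
python3 - <<'E'
from h import *
s=grab_frame("scene");b=cv2.resize(s[140:240,160:260],None,fx=5,fy=5,interpolation=cv2.INTER_CUBIC)
cv2.imwrite("pics/final.png",b); st=get_state();print(st["t"],st["eef_pos"])
E
```

```text
22.2667 [0.45147857 0.03218325 0.18436258]
```

View pics/final.png

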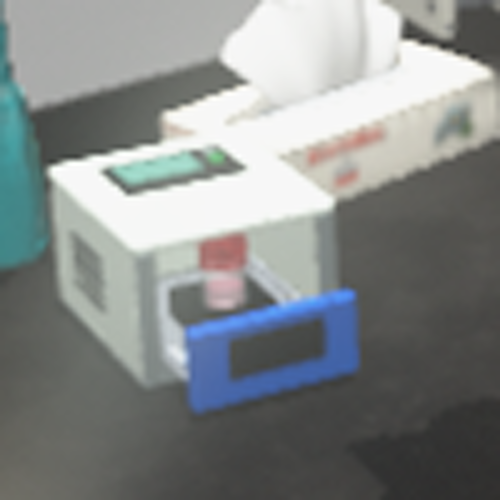

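The tray has stayed in, with the plate's top-left corner still at (190,332). The vial stands upright at (223,270) and nothing is touching the tray.

```bash
python3 -c "
from station import *
print(job_done())"
```

```text
the job is handed in; nothing more can be done
None
```

The red-capped vial stands upright in the pocket, the tray is latched in with nothing touching it, and I handed in the job at about 22 s; the hand-in call gave no verdict.

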